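# Gauge the dark worktop offcut on the kitchen island

### The job

Push the dark and the pale stone offcuts up flush against the metal fence of the plywood board, so that they lie in one straight row along it. Then take the orange-handled bridge gauge from its sloping stand and lower it gently over the dark offcut, straddling it and the fence, so that it stands upright with both legs flat on the board and its sprung foot rests on the stone and reads its height; let go of it there. Do not drop the gauge or jam it against the stone, and leave the other things on the worktop where they are.

Things in the scene. Friction and masses are not known exactly. Their poses are not given: they have to be found in the camera images.
- board: fixed plywood board, 260 (its x) x 340 (its y) x 12 mm, on the worktop, +x roughly away from the robot. Origin: centre of its underside. On its top an aluminium fence 18 mm high, 320 long, runs along y; its front face (towards -x) is at board x = +50 mm, its back face at +64 mm. An offcut flush against the fence has its origin at board x = +20 mm.
- dark_block: loose dark grey, nearly black stone offcut, 60 (x) x 120 (y) x 44 mm high, about 0.6 kg, lying on the board in front of the fence, a few cm away from it and a little askew (its x roughly along the board's x). Origin: centre of its underside. It may be on the board's left or right half.
- pale_block: loose off-white stone offcut, 60 (x) x 120 (y) x 30 mm high, about 0.45 kg, on the other half of the board, likewise off the fence and askew. Origin: centre of its underside.
- stand: fixed grey stand, 200 (x) x 120 (y) mm, about 125 high at the back: a plate sloping 30 degrees, low side towards the robot (-x of the stand), on which the gauge stands; a lip at the low side rises 22 mm above the plate. Origin: on the worktop; the middle of the sloping face is at stand x = +90, z = +75 mm.
- gauge: loose steel bridge gauge, 150 (x) x 60 (y) x 175 mm high, 0.66 kg. Origin: midway between its two legs, at sole level; z up through the handle. Legs 15 thick (x), 60 wide (y), inner faces at x = +-60 mm; crossbar z 75 to 93 mm; balance point about z = 75 mm. At the start it stands on the sloping plate, leaning 30 degrees towards the robot (its z tilted to the stand's -x).
- gauge_grip (a point): grip point in the orange upright slab handle, 26 mm thick (x), 52 wide (y), gauge z 93 to 175 mm; the point is at gauge x = 0, y = 0, z = 145 mm; same axes as the gauge.
- foot (a joint): the gauge's reading: rise in m of the brass foot along the gauge's z. 0 = foot right down, level with the leg soles; range 0 to 0.060. A weak spring (about 0.8 N at 0, 1.4 N at 0.044) and its own 40 g push it down. Standing correctly over an offcut it reads the offcut's height: 0.044 on the dark one.
- foot_sole (a point): centre of the foot's round underside (28 mm diameter), on the gauge's centre line. Over an offcut at the fence, one gauge leg goes in front of the offcut, one behind the fence: gauge x along the board's x (either way round), its centre at about board x = +27 mm, where both legs clear by over 20 mm.
- tape: bystander: yellow tape measure, 65 x 35 x 60 mm high, on the worktop on the robot's side of the stand. Origin: underside centre.
- level: bystander: blue spirit level, 25 (x) x 200 (y) x 45 mm high, on the worktop beyond the board. Origin: underside centre.
- mug: bystander: blue mug, 80 mm across, 90 high, to the left. Origin: underside centre.
- oil: bystander: green oil bottle, 60 mm across, 220 high, to the left, beyond the mug. Origin: underside centre.
- jar: bystander: amber jar, 80 mm across, 110 high, to the right. Origin: underside centre.
- driver: bystander: screwdriver 200 mm long lying on the worktop on the robot's side of the board, across the robot's view.
Not all that is in view belongs to the job. There is more than one size of the pale_block; the one meant has the size given above. Leave any red look-alike of the dark_block alone.

How it is judged (in metres and radians):
On the way, in this order (a step that is already met when the one before it is completed fails the run):
1. both offcuts lie flush against the fence in a straight row (x of dark_block in the frame of board between 0.015 and 0.024 m and y of dark_block in the frame of board between -0.13 and 0.13 m and z of each of dark_block, pale_block in the frame of board below 0.017 m and angle between each of dark_block, pale_block's own z axis and vertical below 0.06 rad and angle between the x axis of each of dark_block, pale_block and the x axis of board, either way round below 0.08 rad and x of pale_block in the frame of board between 0.015 and 0.024 m and y of pale_block in the frame of board between -0.13 and 0.13 m), for 0.2 s.
2. the gauge stands upright over the dark offcut with its foot reading the stone's height (all of step 1 and value of joint foot between 0.04 and 0.048 m and angle between gauge's own z axis and vertical below 0.05 rad and z of gauge in the frame of board between 0.008 and 0.016 m and x of foot_sole in the frame of dark_block between -0.03 and 0.03 m and y of foot_sole in the frame of dark_block between -0.06 and 0.06 m), for 0.2 s.
At the end, for the whole second after the job is handed in: Both offcuts lie flat on the board, within 5 mm of the fence and square to it within 0.08 rad; the gauge stands upright (within 0.05 rad) on the board, soles within 4 mm of its top, with its foot within the dark offcut's top and reading 0.040 to 0.048 m; all at rest (all of step 2 and linear speed of each of gauge, dark_block, pale_block below 0.02 m/s); the robot touches nothing.
It fails at once if the gauge is jammed against the dark offcut (over 25 N) (contact force between gauge and dark_block above 25 N).
It fails at once if the gauge is dropped or slammed on the board (over 60 N) (contact force between gauge and board above 60 N).
It fails at once if the gauge falls freely, out of the fingers, faster than 0.35 m/s (a drop of about 8 mm) (contact force between the fingers and gauge below 0.05 N and linear speed of gauge above 0.35 m/s).
It fails at once if a bystander is moved by more than 30 mm (distance of any of tape, level, mug, oil, jar, driver from where it was at the start of the episode above 0.03 m).
It also fails if it takes over 72 s, if anything falls off the work surface, if the arm or the gripper's body presses on something with over 40 N, if the wrist force passes 120 N, or if a joint passes its speed limit or range.

### The arm

A 6-joint arm with a two-finger parallel gripper is mounted at the origin on the work surface. World frame = base frame: x ahead of the robot, y to its left, z up, the work surface at z = 0. Lengths are in mm, angles in rad, forces in N, time in s.
With the tool pointing down it reaches from about 275 to 750 mm from the base axis. Payload 10.2 kg.
Tool frame: the origin (TCP) lies on the centre line of the jaws, within the pads' length; the fingertips stand 19 mm ahead of it and the grasp point (between the pads) is the TCP; z points along the fingers, y is the line along which they close (so a half turn about z gives the same grasp; the last joint's range is limited). The gripper opens to 85 mm and grips with 20 to 120 N. Pads are 22 mm wide; open, the fingers measure 114 mm over their backs; the gripper's body (76 mm by 85 mm) begins 54 mm behind the grasp point. The pads swing forward as they close: fully open they stand 13 mm farther back than shut.
Start: joints at [-1.528, 0.313, 1.498, -0, 1.331, -0.223], TCP at [137.894, -506.573, 250.294] pointing down, gripper open.
Joint ranges: [-2.94, 2.94], [-0.97, 2.17], [0.19, 2.56], [-1.23, 4.37], [0.02, 3.11], [-2.88, 2.88]. Speed limits (rad/s): [2.39, 2.39, 3.01, 3.14, 3.14, 3.14].

### API

Orientations are given as a unit quaternion [w, x, y, z].
In Python, from rig import sense, capture, finish_job, regions_of, mark_of gives the robot as it stands.
- The arm moves only by the tool jog_arm, never from a script. Its argument "series" is text: rows parted by semicolons, each of 7 numbers parted by spaces: the shift along the tool's x, y, z in units of 0.4 m (1.0 is 0.4 m), then the turn, a rotation vector about the tool's x, y, z in units of pi/2 rad (1.0 is pi/2 rad), then the opening, from -1 (shut) to 1 (fully open). A call has 1 to 20 rows; each row is the pose to reach, as a shift and turn from the pose commanded when the call began, along the tool's axes at that moment; what a row does not reach only later rows make up. A row lasts 1/8 s, in which the tool goes at most 62.5 mm and 10.7 degrees, less where a joint would pass 70% of its speed; a pose out of reach is approached as far as the arm can. A call with a number of a shift or a turn outside -1 to 1 is refused whole. A call with a gripper value outside its range is refused whole. The fingers move at their own pace and stop on an object; "grip_force" is the grip in N (left out, the last holds). Time passes only in rows, so rows that repeat a pose let the fingers close. It gives the time, the measured TCP pose, the force, the opening and the grip force at its end, in the units of the state.
- sense(): the state, without advancing time (a new reading comes with each control period).
- capture(name): name is "side" or "top" or "wrist"; returns a dict with "img" (480x640x3 uint8, red, green, blue), "intrinsics" (3x3 intrinsics, pixels), "R" (3x3) and "t" (3): a world point X has camera coordinates R X + t. Camera axes: x right, y down, z forward; pixel columns grow to the right and rows downward; lengths in mm; the calibration is good to about 2 mm. A picture is of the moment at which its call begins. There is no depth.
- finish_job(): hands the job in; it is judged then, once.
Trained networks look in a picture, given as the dict that the camera call returned (one of the last four; its "shot" number tells which), for a name from the list of things; names that differ only in an ending like _2 or _b are one class to them, and where a whole thing is asked for, a point or a joint stands for the part that bears it (a point fixed in the world has none). Each returns a list of dicts, best first, with "confidence" (0 to 1); they miss things now and then, are a little off and sometimes report something else, mostly with a low value. They report only what shows in the picture. A call takes as long as a camera call. They do not tell look-alikes from the thing itself.
- regions_of(label, picture): "region" (480x640 bool, what is visible of it) and "point" ([row, column] in pixels, amid what is visible of it).
- mark_of(label, picture): "point" ([row, column] in pixels: a listed point, or the origin of a listed thing).
The state is a dict: "time_s": time; "joints": joint angles; "dq": joint speeds; "tau": joint torques, N m; "eef_pos": TCP position; "ee_rot": TCP orientation; "force": force on the tool from outside, world axes, zero at the start; "wrist_torque": the same for the moment, N m; "grip_width": opening from 0.0 (shut) to 1.0 (fully open); "grip_force": force on a finger pad.
Only numpy, scipy, OpenCV 4.12 (cv2) and the standard library are available. Lean on these libraries where they do the work, as an engineer would, in place of code of your own. Each camera call takes 0.05 s, during which the arm holds its last target. There are 200 camera calls.

## Working session

There is one attempt and no reset: what is moved stays moved. The work goes in short steps, Python scripts to look and compute and a tool call to move; the robot and the scene stay as the last step left them, time stands still between calls to the robot, and variables do not carry over. Pictures are saved under pics/ and viewed, at most 12 in all, crops included, and the job is handed in when it is done.

Besides the shell and the picture viewer there is one more tool, called after "Emit:" as name(argument=value, ...), one argument or row to a line, values as JSON. jog_arm: Moves the arm, as the interface text tells. Shifts and turns lie within -1 to 1; 1 stands for 0.4 m of shift or pi/2 rad of turn. Its arguments: {"type":"object","properties":{"series":{"type":"string"},"grip_force":{"type":"number"}},"required":["series"]}

```bash
mkdir -p pics; ls; python3 - <<'E'
from rig import *
import cv2,numpy as np
s=sense();print({k:np.round(v,3) for k,v in s.items()})
ims=[]
for n in ("side","top"):
    c=capture(n);ims.append(c['img'])
    print(n,np.round(c['intrinsics'],1).tolist(),np.round(c['R'],3).tolist(),np.round(c['t'],1).tolist())
    cv2.imwrite(f'pics/{n}0.png',c['img'][:,:,::-1])
    for l in ('board','dark_block','pale_block','stand','gauge','gauge_grip','foot_sole','tape','level','mug','oil','jar','driver'):
        print(l,[(np.round(d['point'],1).tolist(),round(d['confidence'],2)) for d in mark_of(l,c)][:4],[(np.round(d['point']).tolist(),int(d['region'].sum()),round(d['confidence'],2)) for d in regions_of(l,c)][:4])
E
```

```text
pics
{'time_s': np.float64(0.0), 'joints': array([-1.528,  0.313,  1.498,  0.   ,  1.331, -0.223]), 'dq': array([ 0.002, -0.002, -0.001, -0.001, -0.001, -0.002]), 'tau': array([-0.0000e+00, -4.1227e+01, -2.5974e+01, -0.0000e+00,  4.0000e-03,
       -0.0000e+00]), 'eef_pos': array([ 137.881, -506.321,  249.717]), 'ee_rot': array([-0.001,  0.991,  0.133,  0.   ]), 'force': array([ 0.11 , -0.021,  0.108]), 'wrist_torque': array([ 0.015,  0.014, -0.046]), 'grip_force': np.float64(0.0), 'grip_width': np.float64(1.0)}
side [[587.1, 0.0, 316.0], [0.0, 587.1, 234.0], [0.0, 0.0, 1.0]] [[-0.931, -0.365, -0.008], [-0.262, 0.684, -0.681], [0.254, -0.631, -0.733]] [477.1, 254.4, 1556.7]
board [([335.0, 269.0], 0.79)] [([337.0, 261.0], 8810, 0.8)]
dark_block [([361.1, 271.6], 0.93), ([420.0, 345.8], 0.59)] [([416.0, 347.0], 1655, 0.82), ([357.0, 271.0], 1343, 0.65)]
pale_block [([312.3, 290.9], 0.89), ([272.7, 344.5], 0.57)] [([308.0, 291.0], 1051, 0.87), ([268.0, 346.0], 475, 0.86)]
stand [([223.4, 335.5], 0.95), ([399.7, 200.9], 0.72)] [([210.0, 302.0], 2419, 0.87), ([183.0, 326.0], 1448, 0.74)]
[... 1178 characters left out ...]
, 0.55), ([266.0, 524.0], 1242, 0.18)]
gauge [([205.7, 405.8], 0.55)] [([214.0, 413.0], 1982, 0.82)]
gauge_grip [([227.5, 417.0], 0.64)] [([216.0, 414.0], 1936, 0.67), ([190.0, 145.0], 961, 0.43)]
foot_sole [([244.7, 400.6], 0.5)] [([226.0, 236.0], 9174, 0.61)]
tape [([290.9, 387.9], 0.7)] [([293.0, 388.0], 390, 0.89), ([241.0, 268.0], 1011, 0.44)]
level [([177.2, 221.7], 0.97)] [([173.0, 223.0], 916, 0.82)]
mug [([244.7, 141.1], 0.7)] [([242.0, 135.0], 1161, 0.89)]
oil [([197.1, 157.8], 0.76)] [([190.0, 143.0], 1018, 0.84)]
jar [([267.5, 513.5], 0.62), ([176.1, 224.9], 0.54)] [([267.0, 521.0], 1232, 0.73)]
driver [([292.8, 250.5], 0.83), ([265.4, 511.4], 0.69)] [([293.0, 265.0], 305, 0.95)]
```

View pics/top0.png

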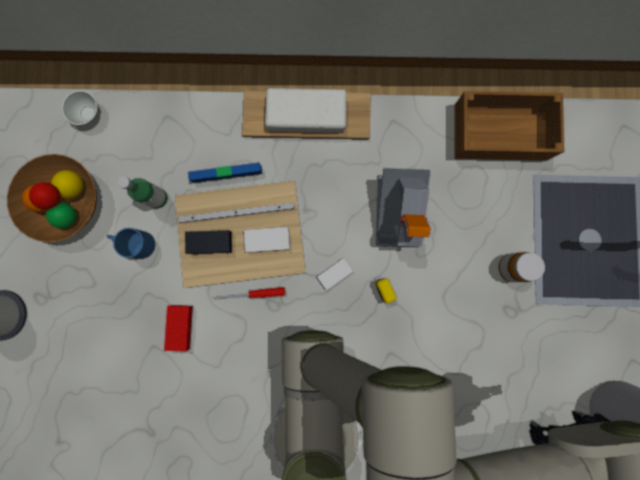

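View pics/side0.png

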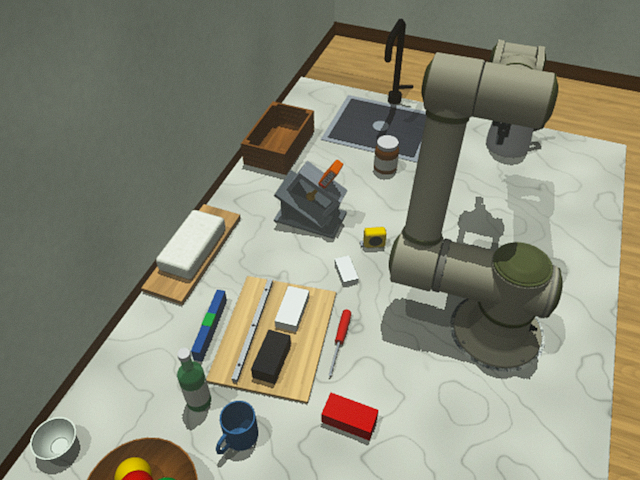

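Candidates. Dark block: black stone on the board, top (242,208), against a red look-alike at top (328,179). Pale block: white stone on the board, top (240,267), against a small white chip at top (273,335) and a large white slab at top (110,305). I choose the two on the board. The gauge has the orange handle, top (226,416).

```bash
cat > h.py <<'E'
import numpy as np,cv2
from rig import *
from scipy.optimize import minimize
from scipy.spatial.transform import Rotation as Ro
def proj(c,X):
    q=(c['R']@np.atleast_2d(X).T).T+c['t']; q=q@np.array(c['intrinsics']).T
    return q[:,:2]/q[:,2:]
def ray(c,px,z):  # px=(col,row) -> world at height z
    R=np.array(c['R']);d=R.T@np.linalg.solve(c['intrinsics'],[px[0],px[1],1]);o=-R.T@c['t']
    return o+d*(z-o[2])/d[2]
def box(sx,sy,z0,z1): return np.array([[a*sx/2,b*sy/2,z] for a in(-1,1) for b in(-1,1) for z in(z0,z1)])
def T(p,yaw,tilt=0): # tilt leans z to -x
    return Ro.from_euler('ZY',[yaw,-tilt]).as_matrix()
def iou(c,m,X,S=4):
    h=cv2.convexHull(proj(c,X).astype(np.float32))
    r=np.zeros((480*S,640*S),np.uint8); cv2.fillConvexPoly(r,np.round(((h+.5)*S-.5)*16).astype(np.int32),1,shift=4)
    r=cv2.resize(r.astype(np.float32),(640,480),interpolation=cv2.INTER_AREA)
    return np.minimum(r,m).sum()/np.maximum(r,m).sum()
def fit(cms,b,p0,z=None,tilt=0,step=(8,8,.1)):
    # p=(x,y,yaw[,z])
    f=lambda p:-sum(iou(c,m,b@T(0,p[2],tilt).T+[p[0],p[1],z if z is not None else p[3]]) for c,m in cms)/len(cms)
    st=list(step)+([8] if z is None else [])
    s=np.vstack([p0]+[np.array(p0)+np.eye(len(p0))[i]*st[i] for i in range(len(p0))])
    r=minimize(f,p0,method='Nelder-Mead',options=dict(initial_simplex=s,xatol=.02,fatol=1e-5,maxiter=300))
    return r.x,-r.fun
def comp(m,px): # component of mask nearest px (col,row)
    n,l,s,ct=cv2.connectedComponentsWithStats(m.astype(np.uint8))
    ok=[i for i in range(1,n) if s[i,4]>60]
    i=min(ok,key=lambda i:np.hypot(*(ct[i]-px))); return (l==i)
def hsv(c): return cv2.cvtColor(c['img'],cv2.COLOR_RGB2HSV)
def masks(c,pd,pp,po):
    H=hsv(c);d=comp(H[...,2]<60,pd);p=comp((H[...,1]<45)&(H[...,2]>110),pp)
    o=comp((H[...,0]>4)&(H[...,0]<18)&(H[...,1]>190)&(H[...,2]>60),po);return d,p,o
E
python3 - <<'E'
from h import *
t=capture('top');s=capture('side')
mt=masks(t,(208,242),(267,240),(416,226));ms=masks(s,(271,357),(291,308),(332,170))
for k in range(3):print([int(m[k].sum()) for m in (mt,ms)])
def bm(c):
    m=max(regions_of('board',c),key=lambda d:d['confidence'])['region'].astype(np.uint8)
    return m
hull=lambda m:cv2.fillConvexPoly(np.zeros_like(m),cv2.convexHull(cv2.findNonZero(m)),1)
bt=bm(t);bs=bm(s)
p0=ray(t,(240,234),12)
for cs in ([(t,hull(bt))],[(s,hull(bs))],[(t,hull(bt)),(s,hull(bs))]):
    print('board',fit(cs,box(260,340,0,12),[p0[0],p0[1],.07],z=0))
for n,k,hh,px in(('dark',0,44,(208,242)),('pale',1,30,(267,240))):
    q=ray(t,px,12+hh)
    for cs in ([(t,mt[k])],[(s,ms[k])],[(t,mt[k]),(s,ms[k])]):
        print(n,fit(cs,box(60,120,0,hh),[q[0],q[1],.03],z=12))
q=ray(t,(416,226),200)
for y in (-.1,.1):print('handle',fit([(t,mt[2]),(s,ms[2])],box(26,52,-52,30),[q[0],q[1],y,200],tilt=np.pi/6))
ov=t['img'].copy();ov[mt[0]]=[255,0,0];ov[mt[1]]=[0,255,0];ov[mt[2]]=[0,0,255]
ov2=s['img'].copy();ov2[ms[0]]=[255,0,0];ov2[ms[1]]=[0,255,0];ov2[ms[2]]=[0,0,255]
for o,m in((ov,bt),(ov2,bs)):
    cv2.drawContours(o,cv2.findContours(m,0,1)[0],-1,(255,0,255),1)
a=cv2.resize(ov[160:300,165:445],(800,400),interpolation=cv2.INTER_CUBIC)
b=cv2.resize(ov2[150:410,200:400],(460,598),interpolation=cv2.INTER_CUBIC)
a=cv2.resize(a,(400,200));im=np.zeros((598,800,3),np.uint8);im[:200,:400]=a;im[:,400:]=cv2.resize(b,(400,598))
cv2.imwrite('pics/m1.png',im[:,:,::-1])
E
```

```text
[1005, 1276]
[1035, 855]
[420, 144]
board (array([5.41683320e+02, 2.24791794e+02, 1.48946725e-01]), np.float64(0.9880728721618652))
board (array([5.39190132e+02, 2.26650179e+02, 1.46840119e-01]), np.float64(0.9873924255371094))
board (array([5.40360724e+02, 2.25441214e+02, 1.48740328e-01]), np.float64(0.9832301139831543))
dark (array([5.14279886e+02, 3.01613450e+02, 9.36051479e-03]), np.float64(0.8924665451049805))
dark (array([5.12239377e+02, 3.03637260e+02, 7.60542716e-02]), np.float64(0.8982647657394409))
dark (array([5.12944109e+02, 3.03511243e+02, 5.68954369e-02]), np.float64(0.8917661309242249))
pale (array([5.27079563e+02, 1.46953452e+02, 9.01356096e-02]), np.float64(0.9677914977073669))
pale (array([5.29405270e+02, 1.34772122e+02, 1.21601741e-01]), np.float64(0.8119246959686279))
pale (array([5.26749782e+02, 1.47010505e+02, 9.11078188e-02]), np.float64(0.8800723552703857))
handle (array([ 5.51792983e+02, -2.24067828e+02, -1.75971591e-01,  1.99284879e+02]), np.float64(0.5886722207069397))
handle (array([ 5.51578529e+02, -2.23966930e+02, -1.96884967e-01,  1.99063989e+02]), np.float64(0.589220404624939))
```

View pics/m1.png

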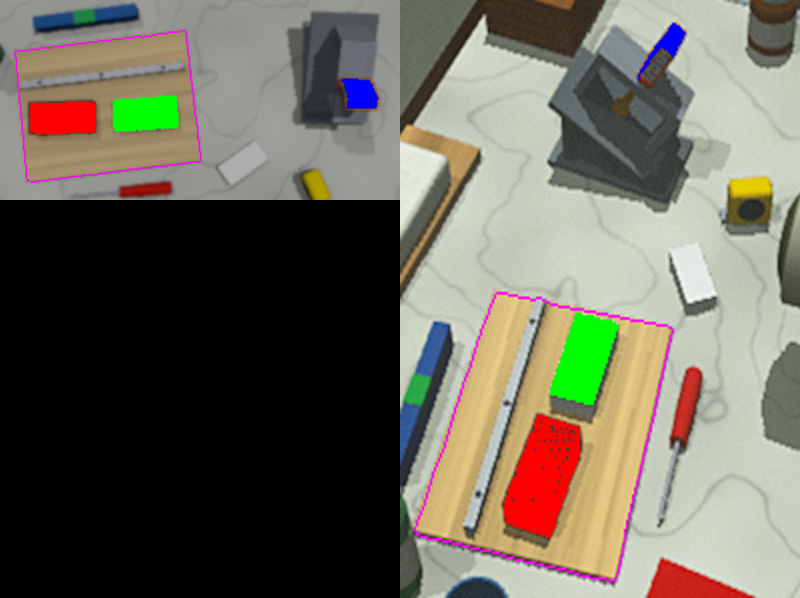

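The picture shows clean masks: dark block (top crop 63,117), pale block (145,113), board outline fitted, orange handle (357,95). The board fits to about 1–2 mm, so I start moving.

```bash
cat >> h.py <<'E'
B=np.array([540.4,225.4,.1487])
def b2w(x,y): c,s=np.cos(B[2]),np.sin(B[2]);return np.array([B[0]+c*x-s*y,B[1]+s*x+c*y])
def w2b(x,y): c,s=np.cos(B[2]),np.sin(B[2]);d=np.array([x,y])-B[:2];return np.array([c*d[0]+s*d[1],-s*d[0]+c*d[1]])
def tool(yaw,tilt=0): return Ro.from_matrix(T(0,yaw,tilt)@np.diag([1,-1,-1])) # tool z = -gauge z
def cur():
    s=sense();q=s['ee_rot'];return np.array(s['eef_pos']),Ro.from_quat([q[1],q[2],q[3],q[0]]),s
def rows(tg): # [(pos,Rot)] -> relative rows
    p,R,s=cur()
    for P,Q in tg:
        d=R.inv().apply(np.array(P)-p)/400;v=(R.inv()*Q).as_rotvec()/(np.pi/2)
        print(' '.join(f'{a:.4f}' for a in np.r_[d,v]))
E
python3 - <<'E'
from h import *
Q=tool(B[2]);a=b2w(-88,-76)
rows([([330,-150,260],Q),([*a,200],Q),([*a,100],Q),([*a,36],Q)])
print(a)
E
```

```text
0.6975 -0.7339 -0.0242 0.0000 -0.0000 0.0746
1.2109 -1.3383 0.1258 0.0000 -0.0000 0.0746
1.2109 -1.3383 0.3758 0.0000 -0.0000 0.0746
1.2109 -1.3383 0.5358 0.0000 -0.0000 0.0746
[464.63072087 137.20126793]
```

Emit:
jog_arm(
  series="0.698 -0.734 -0.024 0 0 0.0746 1;0.698 -0.734 -0.024 0 0 0.0746 1;0.698 -0.734 -0.024 0 0 0.0746 1;0.698 -0.734 -0.024 0 0 0.0746 1;0.698 -0.734 -0.024 0 0 0.0746 1;0.698 -0.734 -0.024 0 0 0.0746 1;0.698 -0.734 -0.024 0 0 0.0746 1;0.698 -0.734 -0.024 0 0 0.0746 1;0.698 -0.734 -0.024 0 0 0.0746 1;0.698 -0.734 -0.024 0 0 0.0746 1",
)

```text
time_s: 4.15
eef_pos: [329.9, -150.7, 259.9]
ee_rot: [0.0, 0.997, 0.073, -0.0]
force: [-0.0, -0.6, -0.5]
grip_width: 1.0
grip_force: 0.0
```

```bash
python3 - <<'E'
from h import *
Q=tool(B[2]);a=b2w(-88,-76)
p,R,s=cur();print(p,s['time_s'],np.round(s['joints'],2))
rows([([*a,200],Q),([*a,90],Q),([*a,36],Q)])
E
```

```text
[ 329.88846472 -150.707663    259.85735461] 4.15 [-0.75 -0.07  1.91 -0.    1.3   0.67]
0.4387 -0.6627 0.1496 0.0000 0.0001 -0.0011
0.4387 -0.6627 0.4246 0.0000 0.0001 -0.0011
0.4387 -0.6627 0.5596 0.0000 0.0001 -0.0011
```

Emit:
jog_arm(
  series="0.439 -0.663 0.15 0 0 0 1;0.439 -0.663 0.15 0 0 0 1;0.439 -0.663 0.15 0 0 0 1;0.439 -0.663 0.15 0 0 0 1;0.439 -0.663 0.15 0 0 0 1;0.439 -0.663 0.15 0 0 0 1;0.439 -0.663 0.15 0 0 0 1;0.439 -0.663 0.425 0 0 0 1;0.439 -0.663 0.425 0 0 0 1;0.439 -0.663 0.5 0 0 0 1;0.439 -0.663 0.56 0 0 0 1;0.439 -0.663 0.56 0 0 0 1",
)

```text
time_s: 5.65
eef_pos: [464.0, 136.7, 35.4]
ee_rot: [0.0, 0.997, 0.073, -0.001]
force: [0.3, -0.2, 0.2]
grip_width: 1.003
grip_force: 0.0
```

```bash
python3 - <<'E'
from h import *
p,R,s=cur();print(p,s['time_s'],w2b(*p[:2]),s['force'])
s=capture('side');cv2.imwrite('pics/s2.png',cv2.resize(s['img'][240:420,180:420],(800,600),interpolation=cv2.INTER_CUBIC)[:,:,::-1])
E
```

```text
[463.95946042 136.66289356  35.42545223] 5.65 [-88.74361432 -76.43298416] [ 0.32396267 -0.15425864  0.19407257]
```

View pics/s2.png

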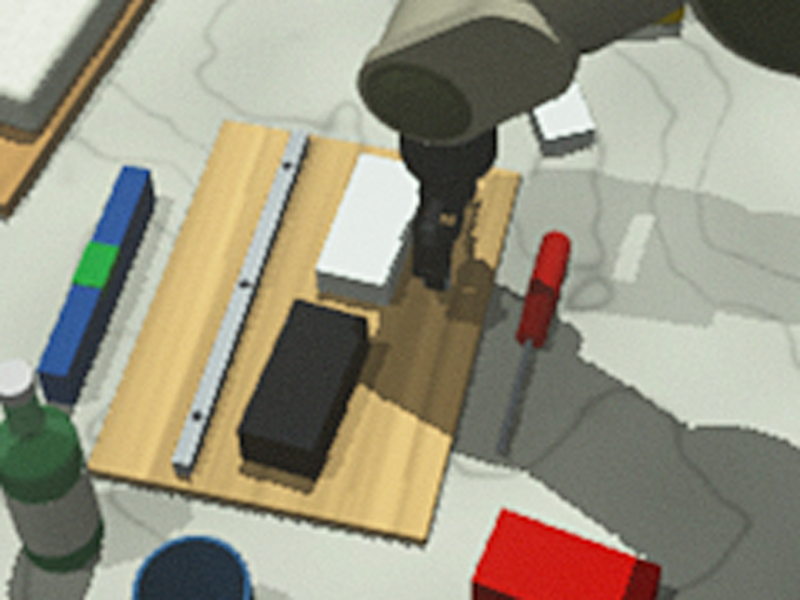

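The gripper is behind the pale block with the finger at (435,260), clear of both block and driver. Pushing forward along tool x.

Emit:
jog_arm(
  series="0.03 0 0 0 0 0 1;0.05 0 0 0 0 0 1;0.07 0 0 0 0 0 1;0.09 0 0 0 0 0 1;0.11 0 0 0 0 0 1;0.125 0 0 0 0 0 1;0.138 0 0 0 0 0 1;0.148 0 0 0 0 0 1;0.154 0 0 0 0 0 1;0.154 0 0 0 0 0 1",
)

```text
time_s: 6.95
eef_pos: [525.4, 147.6, 36.2]
ee_rot: [-0.0, 0.997, 0.074, -0.001]
force: [-4.3, -0.0, 3.3]
grip_width: 1.002
grip_force: 2.3
```

Emit:
jog_arm(
  series="0.005 0 0 0 0 0 1;0.01 0 0 0 0 0 1;0.01 0 0 0 0 0 1",
)

```text
time_s: 7.32
eef_pos: [529.3, 148.2, 36.1]
ee_rot: [0.0, 0.997, 0.074, -0.001]
force: [-4.3, -0.0, 4.1]
grip_width: 1.0
grip_force: 2.5
```

Emit:
jog_arm(
  series="0.005 0 0 0 0 0 1;0.005 0 0 0 0 0 1",
)

```text
time_s: 7.58
eef_pos: [531.3, 148.5, 36.1]
ee_rot: [-0.0, 0.997, 0.074, -0.001]
force: [-4.8, -1.0, 3.8]
grip_width: 0.998
grip_force: 2.4
```

Emit:
jog_arm(
  series="0.005 0 0 0 0 0 1;0.005 0 0 0 0 0 1",
)

```text
time_s: 7.82
eef_pos: [533.0, 148.8, 36.1]
ee_rot: [-0.0, 0.997, 0.074, -0.001]
force: [-6.0, -0.8, 4.0]
grip_width: 0.999
grip_force: 3.2
```

Emit:
jog_arm(
  series="0.005 0 0 0 0 0 1;0.005 0 0 0 0 0 1",
)

```text
time_s: 8.07
eef_pos: [533.1, 148.8, 36.0]
ee_rot: [0.0, 0.997, 0.074, -0.004]
force: [-16.1, -3.9, 12.5]
grip_width: 0.997
grip_force: 8.8
```

Emit:
jog_arm(
  series="-0.08 0 0 0 0 0 1;-0.162 0 0 0 0 0 1;-0.162 0 0 0 0 0 1;-0.162 -0.15 0 0 0 0 1;-0.162 -0.3 0 0 0 0 1;-0.162 -0.393 0 0 0 0 1;-0.162 -0.393 0 0 0 0 1;-0.162 -0.393 0 0 0 0 1",
)

```text
time_s: 9.07
eef_pos: [448.8, 294.6, 35.9]
ee_rot: [-0.0, 0.997, 0.074, 0.0]
force: [-0.0, -0.4, -0.7]
grip_width: 0.999
grip_force: 0.0
```

```bash
python3 - <<'E'
from h import *
p,R,s=cur();print(p,s['time_s'],w2b(*p[:2]),s['force'],(tool(B[2]).inv()*R).as_rotvec())
E
```

```text
[448.77316675 294.60269382  35.94326793] 9.075 [-80.36312712  82.01376227] [-0.02775368 -0.43358192 -0.69751055] [1.81803374e-05 7.29911333e-04 1.78417202e-04]
```

Need +61.5 mm to contact (x ≈ −18.6).

Emit:
jog_arm(
  series="0.02 0 0 0 0 0 1;0.04 0 0 0 0 0 1;0.06 0 0 0 0 0 1;0.08 0 0 0 0 0 1;0.1 0 0 0 0 0 1;0.115 0 0 0 0 0 1;0.128 0 0 0 0 0 1;0.136 0 0 0 0 0 1;0.143 0 0 0 0 0 1;0.143 0 0 0 0 0 1",
)

```text
time_s: 10.32
eef_pos: [505.0, 303.3, 36.0]
ee_rot: [-0.0, 0.997, 0.074, 0.0]
force: [-0.3, 0.7, 0.6]
grip_width: 1.001
grip_force: 0.3
```

Emit:
jog_arm(
  series="0.005 0 0 0 0 0 1;0.005 0 0 0 0 0 1",
)

```text
time_s: 10.58
eef_pos: [506.7, 303.6, 36.0]
ee_rot: [-0.0, 0.997, 0.074, 0.0]
force: [-2.0, 0.2, -0.3]
grip_width: 1.0
grip_force: 1.1
```

Emit:
jog_arm(
  series="0.005 0 0 0 0 0 1;0.005 0 0 0 0 0 1",
)

```text
time_s: 10.82
eef_pos: [508.8, 303.9, 36.0]
ee_rot: [-0.0, 0.997, 0.074, 0.0]
force: [-3.0, -0.3, -0.3]
grip_width: 1.005
grip_force: 1.3
```

Emit:
jog_arm(
  series="0.003 0 0 0 0 0 1;0.003 0 0 0 0 0 1",
)

```text
time_s: 11.08
eef_pos: [509.8, 304.1, 36.0]
ee_rot: [-0.0, 0.997, 0.074, 0.0]
force: [-4.7, -0.2, 2.1]
grip_width: 1.002
grip_force: 2.0
```

Emit:
jog_arm(
  series="0.005 0 0 0 0 0 1;0.005 0 0 0 0 0 1",
)

```text
time_s: 11.32
eef_pos: [509.9, 304.2, 35.9]
ee_rot: [0.0, 0.997, 0.074, -0.002]
force: [-14.8, -3.0, 10.4]
grip_width: 1.0
grip_force: 7.7
```

Emit:
jog_arm(
  series="0.003 0 0 0 0 0 1;0.003 0 0 0 0 0 1",
)

```text
time_s: 11.58
eef_pos: [509.9, 304.2, 35.9]
ee_rot: [0.001, 0.997, 0.074, -0.004]
force: [-21.8, -4.6, 15.2]
grip_width: 0.999
grip_force: 11.2
```

Emit:
jog_arm(
  series="-0.07 0 0 0 0 0 1;-0.11 0 0 0 0 0 1;-0.11 0 -0.15 0 0 0 1;-0.11 0 -0.3 0 0 0 1;-0.11 0 -0.45 0 0 0 1;-0.11 0 -0.55 0 0 0 1;-0.11 0 -0.55 0 0 0 1",
)

```text
time_s: 12.45
eef_pos: [470.8, 298.4, 259.2]
ee_rot: [-0.001, 0.997, 0.074, 0.004]
force: [-0.6, 0.1, -0.9]
grip_width: 0.998
grip_force: 0.0
```

```bash
python3 - <<'E'
from h import *
p,R,s=cur();print(p,s['time_s'],np.round(s['joints'],2))
g=np.array([552,-224,199.])
for y in(-.18,0):
    Q=tool(y,np.pi/6);rows([(g-130*Q.apply([0,0,1]),Q)])
E
```

```text
[470.84377991 298.39381985 259.23122272] 12.45 [ 0.35  0.37  1.39 -0.    1.37  1.78]
-0.1452 1.2690 -0.1339 -0.0564 0.3254 0.2037
-0.1521 1.2974 -0.1340 -0.0260 0.3277 0.0919
```

Emit:
jog_arm(
  series="-0.08 0.9 -0.14 -0.05 0.325 0.18 1;-0.08 0.9 -0.14 -0.05 0.325 0.18 1;-0.08 0.9 -0.14 -0.05 0.325 0.18 1;-0.08 0.9 -0.14 -0.05 0.325 0.18 1;-0.08 0.9 -0.14 -0.05 0.325 0.18 1;-0.08 0.9 -0.14 -0.05 0.325 0.18 1;-0.08 0.9 -0.14 -0.05 0.325 0.18 1;-0.08 0.9 -0.14 -0.05 0.325 0.18 1;-0.08 0.9 -0.14 -0.05 0.325 0.18 1",
)

```text
time_s: 13.58
eef_pos: [491.0, -61.6, 311.4]
ee_rot: [0.02, 0.965, -0.067, 0.253]
force: [-0.1, 0.4, 0.0]
grip_width: 1.0
grip_force: 0.0
```

```bash
python3 - <<'E'
from h import *
p,R,s=cur();print(p,s['time_s'],np.round(s['joints'],2))
g=np.array([552,-224,199.])
Q=tool(-.14,np.pi/6);rows([(g-130*Q.apply([0,0,1]),Q)])
E
```

```text
[490.97815307 -61.59147923 311.35623883] 13.575 [-0.43 -0.04  1.83  0.18  0.87  1.2 ]
0.0389 0.3808 0.0230 0.0020 0.0061 0.0013
```

Emit:
jog_arm(
  series="0.039 0.381 0.023 0.002 0.006 0.001 1;0.039 0.381 0.023 0.002 0.006 0.001 1;0.039 0.381 0.023 0.002 0.006 0.001 1;0.039 0.381 0.023 0.002 0.006 0.001 1;0.039 0.381 0.023 0.002 0.006 0.001 1",
)

```text
time_s: 14.2
eef_pos: [487.7, -214.8, 312.0]
ee_rot: [0.018, 0.964, -0.067, 0.258]
force: [0.6, -0.1, -0.1]
grip_width: 0.999
grip_force: 0.0
```

```bash
cat > m.py <<'E'
from h import *
w=capture('wrist');t=capture('top');s=capture('side')
np.save('caps.npy',np.array([w,t,s],dtype=object),allow_pickle=True)
for n,c in(('w',w),('t',t),('s',s)):
    print(n,[(l,np.round(d['point'],1).tolist(),round(d['confidence'],2)) for l in('gauge','gauge_grip') for d in mark_of(l,c)[:2]])
a=w['img'];b=np.zeros((480,320,3),np.uint8)
b[:240]=cv2.resize(t['img'][160:260,370:470],(320,240));b[240:]=cv2.resize(s['img'][150:240,250:370],(320,240))
cv2.imwrite('pics/g1.png',np.hstack([a,b])[:,::,::-1][:, :].copy() if 0 else cv2.resize(np.hstack([a,b]),(800,400))[:,:,::-1])
E
python3 m.py
```

```text
w [('gauge', [198.0, 316.3], 0.92), ('gauge_grip', [237.4, 322.2], 0.63)]
t [('gauge', [204.0, 407.7], 0.58), ('gauge_grip', [229.0, 415.4], 0.75)]
s [('gauge', [198.1, 305.6], 0.74), ('gauge_grip', [171.8, 332.5], 0.6)]
```

View pics/g1.png

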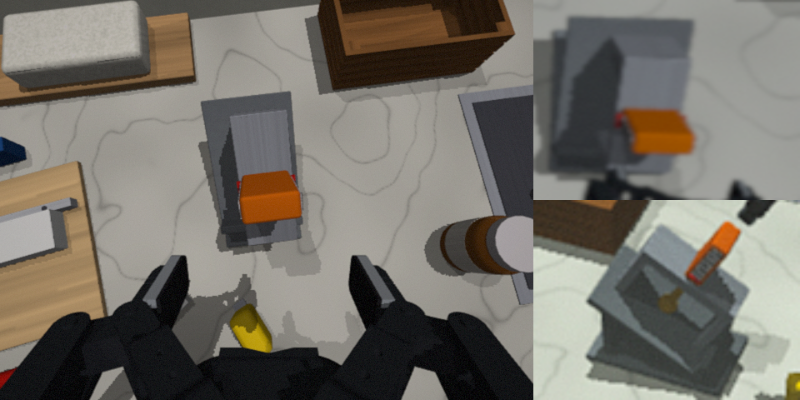

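Wrist view shows the handle at about (270,197) in the picture, centred between the open fingers, unobstructed. Fit its pose.

```bash
python3 - <<'E'
from h import *
w,t,s=np.load('caps.npy',allow_pickle=True)
def om(c,px):
    H=hsv(c);m=((H[...,0]<19)|(H[...,0]>172))&(H[...,1]>140)&(H[...,2]>40)
    m=comp(cv2.morphologyEx(m.astype(np.uint8),cv2.MORPH_CLOSE,np.ones((3,3))),px);print(m.sum(),m.any(0).nonzero()[0][[0,-1]],m.any(1).nonzero()[0][[0,-1]]);return m
W=(w,om(w,(323,237)));Tt=(t,om(t,(415,227)));S=(s,om(s,(332,171)))
b=box(26,52,-52,30)
for cs in([W],[W,Tt],[W,S],[W,S,Tt]):
  for y in(-.2,0.05):
    r=fit(cs,b,[552,-224,y,199],tilt=np.pi/6);print(len(cs),np.round(r[0],3),round(r[1],3))
p,R,_=cur();print(p,[np.round(proj(c,[x])[0],1) for c in(w,t,s) for x in (r[0][[0,1,3]],)])
m=max(regions_of('stand',capture('wrist')),key=lambda d:d['confidence'])['region'];print(m.sum())
E
```

```text
4049 [284 361] [205 268]
490 [401 429] [215 236]
194 [319 342] [160 187]
1 [ 5.52868e+02 -2.23634e+02 -9.00000e-03  1.85486e+02] 0.95
1 [ 5.52848e+02 -2.23720e+02 -1.00000e-02  1.85630e+02] 0.95
2 [ 5.52651e+02 -2.23895e+02 -7.00000e-03  1.87041e+02] 0.874
2 [ 5.52602e+02 -2.23984e+02 -1.00000e-02  1.86928e+02] 0.874
2 [ 5.50922e+02 -2.24496e+02 -7.40000e-02  1.97712e+02] 0.74
2 [ 5.50836e+02 -2.24230e+02 -7.50000e-02  1.97992e+02] 0.74
3 [ 5.51196e+02 -2.23982e+02 -8.50000e-02  1.96926e+02] 0.754
3 [ 5.50662e+02 -2.23704e+02 -8.50000e-02  1.98272e+02] 0.754
[ 487.48602047 -215.97965225  312.20186544] [array([322.3, 235.9]), array([416. , 227.2]), array([331.4, 172.3])]
7013
```

```bash
python3 - <<'E'
from h import *
w,t,s=np.load('caps.npy',allow_pickle=True)
H=hsv(w);m=((H[...,0]<19)|(H[...,0]>172))&(H[...,1]>140)&(H[...,2]>40)
m=comp(cv2.morphologyEx(m.astype(np.uint8),cv2.MORPH_CLOSE,np.ones((3,3))),(323,237))
for z in(190,194,197,200):
  r=fit([(w,m)],box(26,52,-52,30),[552,-224,-.05],z=z,tilt=np.pi/6);print(z,np.round(r[0],3),round(r[1],3))
f=lambda a,b,z:(lambda d:np.arctan2(d[0],-d[1]))(ray(w,b,z)-ray(w,a,z))
print('stand back edge yaw',f((244,116),(349,112),125))
im=w['img'].copy()
X=box(26,52,-52,30)@T(0,-.05,np.pi/6).T+[551,-224,197]
for q in proj(w,X):cv2.circle(im,tuple(np.round(q).astype(int)),1,(0,255,0),-1)
a=cv2.resize(im[100:300,220:380],(480,600),interpolation=cv2.INTER_CUBIC);cv2.imwrite('pics/g2.png',a[:,:,::-1])
E
```

```text
190 [ 5.52242e+02 -2.23670e+02 -6.00000e-03] 0.944
194 [ 5.51781e+02 -2.23491e+02 -8.00000e-03] 0.933
197 [ 5.51509e+02 -2.23154e+02  1.00000e-03] 0.919
200 [ 5.51051e+02 -2.22594e+02  1.80000e-02] 0.903
stand back edge yaw -0.09738612424897627
```

View pics/g2.png

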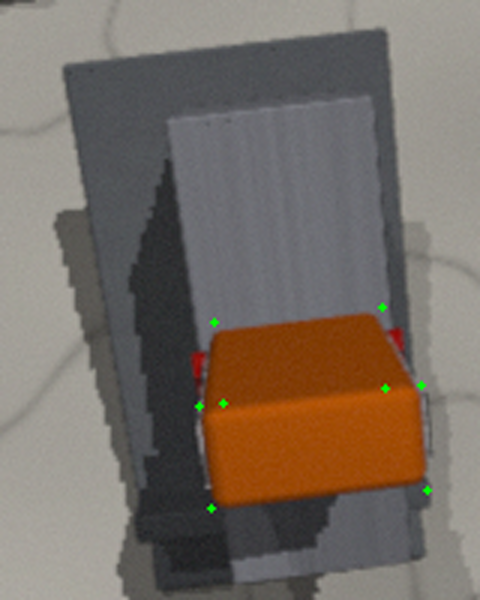

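Handle edges run parallel to the stand's edges (slope −0.12), so gauge yaw ≈ −0.10. The position overlay fits within about 2–3 mm.

```bash
python3 - <<'E'
from h import *
g=np.array([551,-223.7,197.]);Q=tool(-.10,np.pi/6);z=Q.apply([0,0,1])
rows([(g-100*z,Q),(g-40*z,Q),(g,Q)])
E
```

```text
-0.0055 0.0015 0.0795 0.0135 -0.0004 -0.0226
-0.0056 -0.0017 0.2294 0.0135 -0.0004 -0.0226
-0.0057 -0.0038 0.3294 0.0135 -0.0004 -0.0226
```

Emit:
jog_arm(
  series="-0.0055 0.0015 0.08 0.0135 0 -0.0226 1;-0.0055 -0.0017 0.17 0.0135 0 -0.0226 1;-0.0055 -0.002 0.25 0.0135 0 -0.0226 1;-0.0055 -0.0038 0.3 0.0135 0 -0.0226 1;-0.0057 -0.0038 0.33 0.0135 0 -0.0226 1;-0.0057 -0.0038 0.33 0.0135 0 -0.0226 1",
)

```text
time_s: 15.5
eef_pos: [551.1, -223.7, 196.4]
ee_rot: [0.013, 0.965, -0.048, 0.258]
force: [-0.5, -0.2, -0.8]
grip_width: 1.0
grip_force: 0.0
```

```bash
python3 - <<'E'
from h import *
p,R,s=cur();print(p,s['time_s'],s['force'])
c=capture('wrist');cv2.imwrite('pics/g3.png',c['img'][:,:,::-1])
E
```

```text
[ 551.08730562 -223.71231447  196.38605718] 15.5 [-0.51170301 -0.18916314 -0.83879664]
```

View pics/g3.png

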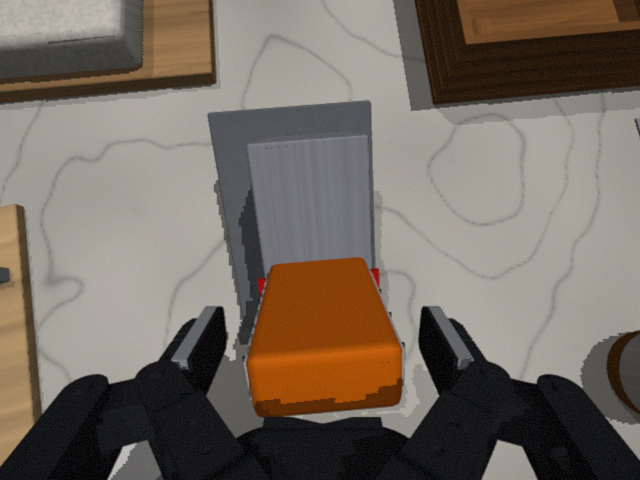

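The handle lies centred between the pads (handle ~325, pads 205/440), but its edges still slope −0.07. Combined with the fits, the true yaw is about −0.02, so I turn the tool before closing.

```bash
python3 - <<'E'
from h import *
w,_,_=np.load('caps.npy',allow_pickle=True)
f=lambda a,b,z:(lambda d:np.arctan2(d[0],-d[1]))(ray(w,b,z)-ray(w,a,z))
print('stand back edge yaw',f((241.7,122.3),(348.3,109.3),125))
g=np.array([551.2,-223.4,197.]);Q=tool(-.02,np.pi/6)
rows([(g,Q)])
E
```

```text
stand back edge yaw -0.006008923087332307
-0.0001 -0.0013 0.0003 0.0255 -0.0005 -0.0442
```

Emit:
jog_arm(
  series="0 -0.001 0 0.0265 0 -0.046 1;0 -0.001 0 0.0265 0 -0.046 1;0 -0.001 0 0.0265 0 -0.046 0.4;0 -0.001 0 0.0265 0 -0.046 0;0 -0.001 0 0.0265 0 -0.046 -0.5;0 -0.001 0 0.0265 0 -0.046 -1;0 -0.001 0 0.0265 0 -0.046 -1;0 -0.001 0 0.0265 0 -0.046 -1",
  grip_force=90,
)

```text
time_s: 16.55
eef_pos: [551.0, -223.4, 197.3]
ee_rot: [0.002, 0.966, -0.008, 0.259]
force: [-5.2, -0.9, 5.5]
grip_width: 0.601
grip_force: 84.5
```

Emit:
jog_arm(
  series="0 0 -0.02 0 0 0 -1;0 0 -0.05 0 0 0 -1;0 0 -0.1 0 0 0 -1;0 0 -0.15 0 0 0 -1;0 0 -0.2 0 0 0 -1;0 0 -0.25 0 0 0 -1;0 0 -0.25 0 0 0 -1;0 0 -0.25 0 0 0 -1",
)

```text
time_s: 17.55
eef_pos: [500.9, -222.3, 282.5]
ee_rot: [0.002, 0.966, -0.008, 0.258]
force: [0.9, -0.7, -6.7]
grip_width: 0.602
grip_force: 86.1
```

```bash
python3 - <<'E'
from h import *
p,R,s=cur();print(p,s['time_s'],s['force'],s['wrist_torque'],s['grip_width'])
Q=tool(B[2]);a=b2w(27,81);print(a)
rows([([480,-120,300],Q),([*a,300],Q),([*a,230],Q)])
# measure blocks
t=capture('top');s=capture('side')
np.save('caps2.npy',np.array([t,s],dtype=object),allow_pickle=True)
H=hsv(s)
for n,c,pd,pp in(('t',t,(208,232),(267,226)),('s',s,(255,350),(270,300))):
    H=hsv(c);d=comp(H[...,2]<60,pd);p=comp((H[...,1]<45)&(H[...,2]>110),pp);print(n,d.sum(),p.sum())
    for m,hh,y0 in((d,44,81),(p,30,-76)):
        r=fit([(c,m)],box(60,120,0,hh),[*b2w(20,y0),B[2]],z=12);print(hh,w2b(*r[0][:2]),r[0][2]-B[2],r[1])
cv2.imwrite('pics/b2.png',np.hstack([cv2.resize(t['img'][170:300,160:320],(400,325)),cv2.resize(s['img'][270:420,190:375],(400,325))])[:,:,::-1])
E
```

```text
[ 500.8789216  -222.28038625  282.48451494] 17.55 [ 0.935992   -0.66042839 -6.71202548] [-0.00314047  1.0068087  -0.04930412] 0.6017192668308783
[555.10168089 309.50624578]
-0.0272 -0.2548 -0.0659 0.0269 -0.3322 -0.1030
0.1195 -1.3316 0.0198 0.0269 -0.3322 -0.1030
0.0321 -1.3314 0.1714 0.0269 -0.3322 -0.1030
t 1000 1566
44 [21.48967135 84.38511808] -0.04602830801203911 0.8665691614151001
30 [ 31.87168519 -73.67375431] -0.018314380918773854 0.6735035181045532
s 1097 109352
44 [21.08077511 85.44707103] 0.022289327768547806 0.7790583968162537
30 [ 29.3502988  -80.01096706] -0.047279520343044085 0.00873221829533577
```

View pics/b2.png

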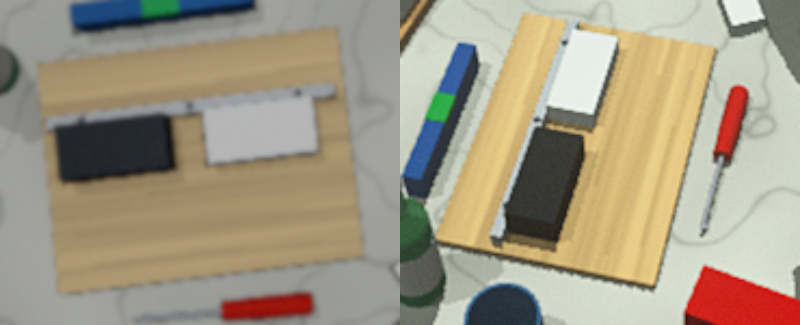

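Both offcuts sit flush along the fence in one row (dark at crop 115,147; pale at 260,130). Now carry the gauge, turning it upright.

Emit:
jog_arm(
  series="-0.02 -0.1 -0.08 0.009 -0.11 -0.034 -1;-0.02 -0.2 -0.08 0.018 -0.22 -0.068 -1;0 -0.3 -0.066 0.0269 -0.3322 -0.103 -1;0.02 -0.4 -0.04 0.0269 -0.3322 -0.103 -1;0.03 -0.5 -0.03 0.0269 -0.3322 -0.103 -1;0.05 -0.62 -0.03 0.0269 -0.3322 -0.103 -1;0.06 -0.74 -0.02 0.0269 -0.3322 -0.103 -1;0.08 -0.86 -0.01 0.0269 -0.3322 -0.103 -1;0.09 -0.95 0 0.0269 -0.3322 -0.103 -1;0.09 -0.95 0 0.0269 -0.3322 -0.103 -1;0.09 -0.95 0 0.0269 -0.3322 -0.103 -1;0.09 -0.95 0 0.0269 -0.3322 -0.103 -1",
)

```text
time_s: 19.15
eef_pos: [538.7, 156.2, 301.2]
ee_rot: [0.0, 0.997, 0.074, 0.001]
force: [-0.3, -0.9, -6.4]
grip_width: 0.597
grip_force: 89.2
```

```bash
python3 - <<'E'
from h import *
p,R,s=cur();print(p,s['time_s'],s['force'],s['wrist_torque'],s['grip_width'],(tool(B[2]).inv()*R).as_rotvec())
Q=tool(B[2]);a=b2w(27,83);print(a)
rows([([*a,300],Q),([*a,230],Q)])
E
```

```text
[538.74471481 156.2282442  301.23804837] 19.15 [-0.25406142 -0.92509477 -6.38181891] [ 0.02880599  0.00785238 -0.02242301] 0.5965424122049454 [-0.0010273   0.00109591  0.00117322]
[554.80537568 311.4841748 ]
0.0968 -0.3780 0.0028 0.0007 -0.0007 -0.0007
0.0966 -0.3782 0.1778 0.0007 -0.0007 -0.0007
```

Emit:
jog_arm(
  series="0.03 -0.12 0 0 0 0 -1;0.06 -0.24 0 0 0 0 -1;0.08 -0.33 0 0 0 0 -1;0.097 -0.378 0 0 0 0 -1;0.097 -0.378 0 0 0 0 -1;0.097 -0.378 0.08 0 0 0 -1;0.097 -0.378 0.15 0 0 0 -1;0.097 -0.378 0.15 0 0 0 -1",
)

```text
time_s: 20.15
eef_pos: [554.2, 310.6, 239.4]
ee_rot: [0.001, 0.997, 0.074, -0.002]
force: [-0.6, -0.9, -6.2]
grip_width: 0.6
grip_force: 89.8
```

```bash
python3 - <<'E'
from h import *
p,R,s=cur();print(p,w2b(*p[:2]),s['time_s'],s['force'],s['wrist_torque'])
t=capture('top');s=capture('side')
for c in(t,s):
    print([(l,np.round(d['point'],1).tolist(),round(d['confidence'],2)) for l in('gauge','gauge_grip','foot_sole') for d in mark_of(l,c)[:1]],np.round([proj(c,p-[0,0,145])[0][::-1],proj(c,p)[0][::-1]],1).tolist())
cv2.imwrite('pics/p1.png',cv2.resize(s['img'][230:410,170:410],(800,600),interpolation=cv2.INTER_CUBIC)[:,:,::-1])
E
```

```text
[554.15712055 310.63043043 239.38162346] [26.23241424 82.2517178 ] 20.15 [-0.58119219 -0.9017224  -6.21417808] [ 0.08997889 -0.01189044 -0.01790076]
[('gauge', [223.8, 201.8], 0.58), ('gauge_grip', [294.6, 246.8], 0.61)] [[225.0, 200.8], [217.6, 183.4]]
[('gauge', [339.0, 248.6], 0.72), ('gauge_grip', [303.3, 246.1], 0.72), ('foot_sole', [335.6, 255.1], 0.68)] [[339.5, 253.3], [304.3, 247.8]]
```

View pics/p1.png

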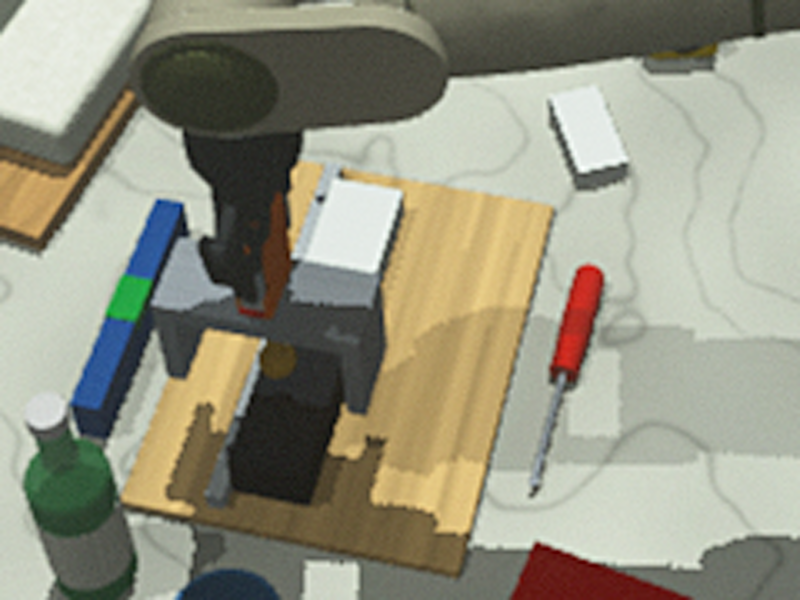

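Gauge hangs over the dark block, legs either side: front leg bottom at crop (345–365,410), back leg bottom (168–185,376), foot at (278,360). Check its tilt numerically before lowering.

```bash
python3 - <<'E'
from h import *
p,R,_=cur();s=capture('side')
for tl in(-.06,-.03,0,.03,.06):
    X=np.array([[-75,30,0],[-60,30,0],[60,30,0],[75,30,0]])-[0,0,145]
    q=proj(s,X@T(0,B[2],tl).T+p);print(tl,np.round((q-[170,230])*[800/240,600/180]).tolist())
E
```

```text
-0.06 [[375.0, 418.0], [355.0, 415.0], [196.0, 388.0], [177.0, 385.0]]
-0.03 [[370.0, 419.0], [349.0, 415.0], [190.0, 386.0], [171.0, 382.0]]
0 [[364.0, 419.0], [344.0, 415.0], [184.0, 384.0], [165.0, 380.0]]
0.03 [[358.0, 420.0], [338.0, 415.0], [178.0, 381.0], [159.0, 377.0]]
0.06 [[352.0, 420.0], [332.0, 415.0], [172.0, 378.0], [153.0, 374.0]]
```

Emit:
jog_arm(
  series="0 0 0.025 0 0 0 -1;0 0 0.05 0 0 0 -1;0 0 0.075 0 0 0 -1;0 0 0.095 0 0 0 -1;0 0 0.11 0 0 0 -1;0 0 0.125 0 0 0 -1;0 0 0.14 0 0 0 -1;0 0 0.155 0 0 0 -1;0 0 0.167 0 0 0 -1;0 0 0.177 0 0 0 -1;0 0 0.182 0 0 0 -1;0 0 0.182 0 0 0 -1",
  grip_force=40,
)

```text
time_s: 22.1
eef_pos: [554.8, 312.0, 168.4]
ee_rot: [0.001, 0.997, 0.074, 0.001]
force: [0.4, -0.1, -4.0]
grip_width: 0.601
grip_force: 89.9
```

Emit:
jog_arm(
  series="0 0 0.004 0 0 0 -1;0 0 0.008 0 0 0 -1;0 0 0.008 0 0 0 -1",
)

```text
time_s: 22.48
eef_pos: [554.8, 312.0, 165.1]
ee_rot: [0.001, 0.997, 0.074, 0.001]
force: [-0.0, -0.2, -5.2]
grip_width: 0.597
grip_force: 89.9
```

Emit:
jog_arm(
  series="0 0 0.003 0 0 0 -1;0 0 0.005 0 0 0 -1;0 0 0.005 0 0 0 -1",
)

```text
time_s: 22.85
eef_pos: [554.8, 312.0, 163.2]
ee_rot: [0.001, 0.997, 0.074, 0.001]
force: [-0.0, -1.6, -4.6]
grip_width: 0.599
grip_force: 89.9
```

Emit:
jog_arm(
  series="0 0 0.002 0 0 0 -1;0 0 0.005 0 0 0 -1;0 0 0.005 0 0 0 -1",
)

```text
time_s: 23.22
eef_pos: [554.8, 312.0, 161.1]
ee_rot: [0.001, 0.997, 0.074, 0.001]
force: [0.9, 0.1, -4.3]
grip_width: 0.599
grip_force: 89.9
```

Emit:
jog_arm(
  series="0 0 0.002 0 0 0 -1;0 0 0.005 0 0 0 -1;0 0 0.005 0 0 0 -1",
)

```text
time_s: 23.6
eef_pos: [554.8, 312.0, 159.1]
ee_rot: [0.001, 0.997, 0.074, 0.001]
force: [0.3, -0.5, -5.3]
grip_width: 0.595
grip_force: 89.9
```

Emit:
jog_arm(
  series="0 0 0.002 0 0 0 -1;0 0 0.005 0 0 0 -1;0 0 0.005 0 0 0 -1",
)

```text
time_s: 23.98
eef_pos: [554.8, 312.0, 157.1]
ee_rot: [0.001, 0.997, 0.074, 0.001]
force: [1.2, -0.5, -4.6]
grip_width: 0.603
grip_force: 89.9
```

Emit:
jog_arm(
  series="0 0 0.002 0 0 0 -1;0 0 0.004 0 0 0 -1;0 0 0.004 0 0 0 -1",
)

```text
time_s: 24.35
eef_pos: [554.8, 312.0, 155.5]
ee_rot: [0.001, 0.997, 0.074, 0.001]
force: [0.2, -0.5, -5.4]
grip_width: 0.598
grip_force: 89.9
```

Emit:
jog_arm(
  series="0 0 0.002 0 0 0 -1;0 0 0.003 0 0 0 -1;0 0 0.003 0 0 0 -1",
)

```text
time_s: 24.72
eef_pos: [554.8, 312.0, 154.4]
ee_rot: [0.001, 0.997, 0.074, 0.001]
force: [0.7, 0.0, -5.0]
grip_width: 0.596
grip_force: 89.9
```

Emit:
jog_arm(
  series="0 0 0.002 0 0 0 -1;0 0 0.003 0 0 0 -1;0 0 0.003 0 0 0 -1",
)

```text
time_s: 25.1
eef_pos: [554.8, 312.0, 154.0]
ee_rot: [0.001, 0.997, 0.074, 0.001]
force: [-3.5, -1.9, 4.5]
grip_width: 0.603
grip_force: 90.6
```

Emit:
jog_arm(
  series="0 0 0.0015 0 0 0 -1;0 0 0.0015 0 0 0 -1",
)

```text
time_s: 25.35
eef_pos: [554.8, 312.0, 154.0]
ee_rot: [0.0, 0.997, 0.074, 0.001]
force: [-4.8, -2.9, 8.9]
grip_width: 0.597
grip_force: 91.4
```

```bash
python3 - <<'E'
from h import *
p,R,s=cur();print(p,s['time_s'],s['force'],s['wrist_torque'],(tool(B[2]).inv()*R).as_rotvec())
s=capture('side');cv2.imwrite('pics/p2.png',cv2.resize(s['img'][260:410,190:390],(800,600),interpolation=cv2.INTER_CUBIC)[:,:,::-1])
E
```

```text
[554.84369447 312.02581856 153.9596064 ] 25.35 [-4.7970956  -2.87292663  8.89027791] [-0.42883576  0.85501513 -0.03012524] [-1.13607577e-03  2.04931981e-03 -4.23481308e-08]
```

View pics/p2.png

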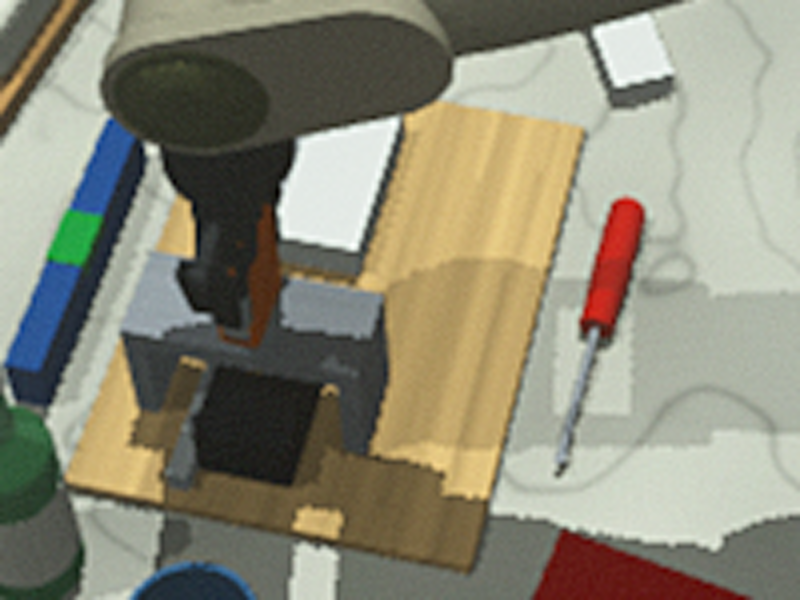

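Gauge stands over the dark block, legs in front (360,445) and behind the fence (145,400). Reduce grip, then release.

Emit:
jog_arm(
  series="0 0 0 0 0 0 -1;0 0 0 0 0 0 -1;0 0 0 0 0 0 0.22;0 0 0 0 0 0 0.26;0 0 0 0 0 0 0.35;0 0 0 0 0 0 0.6;0 0 0 0 0 0 1;0 0 0 0 0 0 1;0 0 0 0 0 0 1",
  grip_force=20,
)

```text
time_s: 26.52
eef_pos: [554.8, 312.0, 152.6]
ee_rot: [0.001, 0.997, 0.074, 0.001]
force: [0.1, -0.5, -0.4]
grip_width: 1.001
grip_force: 0.0
```

Emit:
jog_arm(
  series="0 0 -0.05 0 0 0 1;0 0 -0.12 0 0 0 1;0 0 -0.2 0 0 0 1;0 0 -0.3 0 0 0 1;-0.1 0.1 -0.35 0 0 0 1;-0.2 0.3 -0.35 0 0 0 1;-0.3 0.45 -0.35 0 0 0 1;-0.3 0.6 -0.35 0 0 0 1;-0.3 0.6 -0.35 0 0 0 1;-0.3 0.6 -0.35 0 0 0 1",
)

```text
time_s: 27.78
eef_pos: [471.4, 55.5, 293.0]
ee_rot: [0.001, 0.997, 0.073, 0.001]
force: [-0.1, -0.0, -0.0]
grip_width: 1.0
grip_force: 0.0
```

```bash
python3 - <<'E'
from h import *
p,R,s=cur();print(p,s['time_s'],s['force'])
s=capture('side');t=capture('top');cv2.imwrite('pics/p3.png',np.hstack([cv2.resize(s['img'][270:410,190:330],(500,500),interpolation=cv2.INTER_CUBIC),cv2.resize(t['img'][170:295,165:240],(300,500),interpolation=cv2.INTER_CUBIC)])[:,:,::-1])
X=np.array([[-75,30,0],[-60,30,0],[60,30,0],[75,30,0]])
for tl in(-.03,0,.03):print(np.round((proj(s,X@T(0,B[2],tl).T+[*b2w(27,83),12])-[190,270])*500/140).tolist())
E
```

```text
[471.42556608  55.50965983 293.00603312] 27.775 [-0.13890359 -0.03810399 -0.03529396]
[[325.0, 368.0], [304.0, 364.0], [141.0, 334.0], [121.0, 330.0]]
[[325.0, 370.0], [305.0, 366.0], [141.0, 333.0], [121.0, 328.0]]
[[326.0, 372.0], [305.0, 367.0], [141.0, 331.0], [120.0, 327.0]]
```

View pics/p3.png

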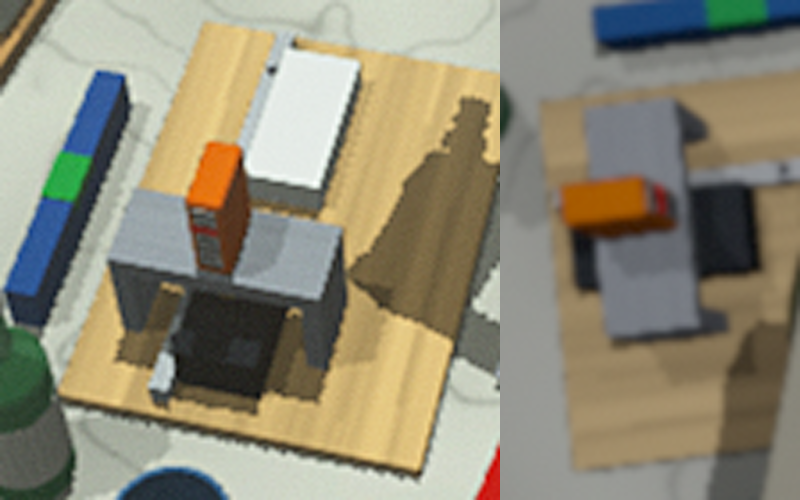

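The gauge stands free and upright over the dark block: legs at (315,368) and (130,330), matching the prediction. Both offcuts are flush and the bystanders look undisturbed.

```bash
python3 -c "
from rig import *
print(finish_job())"
```

```text
the job is handed in; nothing more can be done
None
```

The job is handed in (the verdict was not shown): in the last pictures both offcuts sit flush against the fence, the gauge stands free and upright over the dark one, and the bystanders in view are undisturbed. The foot reading was not measured directly.

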